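# Close up the component case

## Task

Close up the component case with your fingertips: gently push both of its drawers fully home and then swing the blue lid down until it is fully shut. The lid locks the drawers, so leave it up until both drawers are in. Only push: do not pull a drawer or the lid farther open, and leave the spools, jar, tip cleaner, meter and screwdriver where they are.

Things in the scene. Friction and masses are not known exactly. Their poses are not given: they have to be found in the camera images.
- case: Component case of grey painted metal, fixed to the bench: 180 mm deep (x), 250 mm wide (y), rim 90 mm high. Origin: centre of its underside. Its front (-x, towards the robot, turned by the case's yaw) has two drawers side by side; above them is a shallow open tray (floor 58 mm, rim 90 mm above the bench) covered by a blue lid hinged along the far (+x) top edge.
- drawer_left (a joint): How far the left (+y) drawer is out, in m: 0 = fully home (stop), grows as it slides out towards the case's -x, stop at 0.10. Starts somewhere from 0.025 to 0.065. Moves with 1.5 N friction plus light damping; stays where left.
- drawer_right (a joint): The same for the right (-y) drawer, started independently.
- left_pull (a point): Middle of the outermost (-x) edge of the left drawer's black pull, a fixed ledge 60 mm wide (y), 6 mm thick, 44 mm above the bench, that stands 12 mm out from the yellow drawer front (116 mm wide, from 6 to 50 mm above the bench). Axes parallel to the case's; moves with the drawer. With the drawer home it lies 102 mm in front (-x) of the case's origin and 59.5 mm to its +y.
- right_pull (a point): The same on the right drawer (home: 102 mm in front, 59.5 mm to -y).
- lid (a joint): Angle of the blue lid, rad: 0 = shut flat on the rim (stop), grows as its near edge swings up and back towards +x; stop at 1.6. Starts from 0.95 to 1.25. Stiff hinge: it stays where it is left; about 2 to 3 N at the free edge moves it down.
- lid_hinge (a point): Middle of the lid's hinge line, 88 mm behind (+x) the case's origin and 90.5 mm above the bench; the line runs along the case's y. The frame turns with the lid: its -x runs from hinge to free edge, its z is the normal of the outer (upper) face, which lies 6 mm from the hinge line. The lid is a panel 250 mm wide.
- lid_edge (a point): Middle of the lid's free edge on its outer face, 186 mm from the hinge line (the panel is plain there; two steel catches, 30 mm wide, sit 80 mm either side of the middle, on the edge).
- mini_a: Loose small red wire spool, 38 mm dia., 22 mm high, standing in the case's tray. Origin: centre of underside. Leave alone.
- mini_b: Loose small green wire spool, same size, standing in the tray. Leave alone.
- spool: Loose solder spool with green flanges, 60 mm dia., 55 mm high, standing on the bench. Origin: centre of underside. Leave alone.
- jar: Loose amber flux jar, 52 mm dia., 50 mm high, on the bench. Origin: centre of underside. Leave alone.
- cleaner: Loose tip cleaner, black cup with brass wool, 68 mm dia., 37 mm high, on the bench. Origin: centre of underside. Leave alone.
- meter: Loose orange multimeter lying on the bench, 130 x 70 x 35 mm. Origin: centre of underside. Leave alone.
- driver: Loose blue-handled screwdriver lying on the bench, 170 mm long, about 30 mm thick at most. Leave alone.

How it is judged:
On the way, in this order (a step that is already met when the one before it is completed fails the run):
1. both drawers are fully home while the lid is still up (value of joint each of drawer_left, drawer_right below 0.004 m and value of joint lid above 0.6 rad), for 0.2 s.
2. the lid is shut (value of joint each of drawer_left, drawer_right below 0.004 m and value of joint lid below 0.05 rad), for 0.2 s.
At the end, for the whole second after the job is handed in: Both drawers within 4 mm of fully home and the lid within 0.05 rad of shut, at rest; all loose things at rest (all of step 2 and velocity of joint lid between -0.05 and 0.05 rad/s and linear speed of each of mini_a, mini_b, spool, jar, cleaner, meter, driver below 0.02 m/s); the robot touches nothing.
It fails at once if the lid goes down past 0.6 rad while a drawer is still more than 10 mm out (value of joint lid below 0.6 rad and value of joint any of drawer_left, drawer_right above 0.01 m).
It fails at once if a drawer is pulled farther open (beyond 72 mm) or the lid is raised farther (beyond 1.35 rad) (value of joint any of drawer_left, drawer_right above 0.072 m or value of joint lid above 1.35 rad).
It fails at once if a bystander is lifted, carried or shoved more than 30 mm (distance of any of mini_a, mini_b, spool, jar, cleaner, meter, driver from where it was at the start of the episode above 0.03 m).
It fails at once if a spool, the jar or the tip cleaner is tipped over (angle between any of mini_a, mini_b, spool, jar, cleaner's own z axis and vertical above 0.5 rad).
It fails at once if the case is rammed or squeezed with more than 60 N (contact force between the fingers and case above 60 N).
It also fails if it takes over 58 s, if anything falls off the work surface, if the arm or the gripper's body presses on something with over 40 N, if the wrist force passes 120 N, or if a joint passes its speed limit or range.

## Robot

A 6-joint arm with a two-finger parallel gripper is mounted at the origin on the work surface. World frame = base frame: x ahead of the robot, y to its left, z up, the work surface at z = 0. Lengths are in m, angles in rad, forces in N, time in s.
With the tool pointing down it reaches from about 0.35 to 0.975 m from the base axis. Payload 4.9 kg.
Tool frame: the origin (TCP) lies at the very end of the fingers, on their centre line; the grasp point (between the pads) lies 19 mm behind it (ctrl.tcp_to_grasp is the z of the grasp point in the tool frame, in m); z points along the fingers, y is the line along which they close (so a half turn about z gives the same grasp; the last joint's range is limited). The gripper opens to 85 mm and grips with 20 to 120 N. Pads are 22 mm wide; open, the fingers measure 114 mm over their backs; the gripper's body (76 mm by 85 mm) begins 54 mm behind the grasp point. The pads swing forward as they close: fully open they stand 13 mm farther back than shut.
Start: joints at [-1.431, 0.053, 1.613, -0, 1.476, -0.119], TCP at [0.16, -0.604, 0.209] pointing down, gripper open.
Joint ranges: [-3.01, 3.01], [-1.01, 2.22], [0.06, 2.58], [-1.02, 4.17], [0.09, 2.62], [-3.14, 3.14]. Speed limits (rad/s): [2.57, 2.57, 3.14, 3.14, 3.14, 3.14].

## Interface

Orientations are given as a rotation vector (axis times angle).
In Python, from station import ctrl, eyes, job, nets gives the robot as it stands. The module is installed in compiled form; this text tells all that it offers.
- The arm moves only by the tool jog_arm, never from a script. Its argument "commands" is one flat list of numbers, 7 for each row, row after row: the shift along the tool's x, y, z each as a share of 0.06 m, from -1 to 1, then the turn, a rotation vector about the tool's x, y, z each as a share of 0.1 rad, from -1 to 1, then the finger opening in mm, from 0 to 85.4. In form: [x, y, z, ax, ay, az, grip, x, y, z, ax, ay, az, grip, ...]. A call has 1 to 20 rows; each row shifts and turns the commanded pose from where the row before left it, along the tool's axes as they then stand; what a row does not reach is not made up. A row lasts 1/8 s, in which the tool goes at most 62.5 mm and 10.7 degrees, less where a joint would pass 70% of its speed; a pose out of reach is approached as far as the arm can. A call with a number of a shift or a turn outside -1 to 1 is refused whole. A call with a gripper value outside its range is refused whole. The fingers move at their own pace and stop on an object; "newtons" is the grip in N (left out, the last holds). Time passes only in rows, so rows that do not move let the fingers close. It gives the time, the measured TCP pose, the force, the opening and the grip force at its end, in the units of the state.
- ctrl.get_obs(): the state, without advancing time (a new reading comes with each control period).
- eyes.get_image(name): name is "scene" or "top"; returns a dict with "image" (400x640x3 uint8, red, green, blue), "z_map" (400x640 float32, m along the optical axis (not along the pixel's ray), 0 where there is no reading), "K" (3x3 intrinsics, pixels), "cam_to_world" (4x4, takes a point from camera to world coordinates). Camera axes: x right, y up, looking along -z (the intrinsics and any distortion apply to the point x, -y, -z); pixel columns grow to the right and rows downward; lengths in m; the calibration is good to about 2 mm. A picture is of the moment at which its call begins.
- job.finish_job(): hands the job in; it is judged then, once.
Trained networks look in the newest picture that a camera, given by its name, has taken for a name from the list of things; names that differ only in an ending like _2 or _b are one class to them, and where a whole thing is asked for, a point or a joint stands for the part that bears it (a point fixed in the world has none). Each returns a list of dicts, best first, with "p" (0 to 1); they miss things now and then, are a little off and sometimes report something else, mostly with a low value. They report only what shows in the picture. A call takes as long as a camera call.
- nets.silhouettes(camera, name): "mask" (400x640 bool, what is visible of it) and "bbox" ([left, top, right, bottom] in pixels, round what is visible of it).
The state is a dict: "t": time; "q": joint angles; "dq": joint speeds; "effort": joint torques, N m; "tool_pos": TCP position; "tool_rot": TCP orientation; "contact_force": force on the tool from outside, world axes, zero at the start; "wrist_torque": the same for the moment, N m; "opening": finger opening in m; "grip_force": force on a finger pad.
Only numpy, scipy, OpenCV 4.12 (cv2) and the standard library are available. Lean on these libraries where they do the work, as an engineer would, in place of code of your own. Each camera call takes 0.05 s, during which the arm holds its last target. There are 200 camera calls.

## Working session

There is one attempt and no reset: what is moved stays moved. The work goes in short steps, Python scripts to look and compute and a tool call to move; the robot and the scene stay as the last step left them, time stands still between calls to the robot, and variables do not carry over. Pictures are saved under pics/ and viewed, at most 10 in all, crops included, and the job is handed in when it is done.

Besides the shell and the picture viewer there is one more tool, called after "Request:" in YAML: its name, and indented under it one key for each argument. jog_arm: Moves the arm, as the interface text tells. Shift numbers are shares of 0.06 m and turn numbers shares of 0.1 rad, none past 1 either way. Its arguments: {"type":"object","properties":{"commands":{"type":"array","items":{"type":"number"}},"newtons":{"type":"number"}},"required":["commands"]}

```bash
mkdir -p pics
cat > h.py <<'E'
import numpy as np, cv2
from station import ctrl, eyes, job, nets
def cloud(d):
    z=d["z_map"]; K=d["K"]; v,u=np.mgrid[:400,:640]
    P=np.stack([(u-K[0,2])/K[0,0]*z,-(v-K[1,2])/K[1,1]*z,-z],-1)
    T=d["cam_to_world"]; W=P@T[:3,:3].T+T[:3,3]; W[z==0]=np.nan; return W
E
python3 - <<'E'
from h import *
ims=[]
for c in("scene","top"):
    d=eyes.get_image(c); np.savez(c,**d,W=cloud(d)); cv2.imwrite(f"pics/{c}.png",d["image"][...,::-1])
    print(c,d["cam_to_world"][:3,3],d["K"][0,0])
    for n in["case","drawer_left","left_pull","right_pull","lid","mini_a","spool","jar","cleaner","meter","driver"]:
        W=cloud(d)
        for r in nets.silhouettes(c,n)[:3]:
            if r["p"]<.3: continue
            w=W[r["mask"]]; w=w[~np.isnan(w[:,0])]
            print(n,round(r["p"],2),r["bbox"],len(w),np.round(np.percentile(w,[3,50,97],axis=0),3).tolist() if len(w) else None)
o=ctrl.get_obs();print(o)
E
```

```text
scene [1.1910148  0.79349529 0.84837962] 499.47216216414273
case 0.94 [252.3, 140.1, 383.4, 290.8] 10698 [[0.462, -0.128, 0.01], [0.641, 0.038, 0.092], [0.701, 0.12, 0.259]]
case 0.41 [252.0, 136.5, 334.6, 258.8] 5367 [[0.605, -0.135, 0.097], [0.652, -0.001, 0.185], [0.698, 0.105, 0.262]]
drawer_left 0.69 [352.7, 211.5, 382.3, 251.1] 638 [[0.445, 0.013, 0.008], [0.47, 0.087, 0.042], [0.514, 0.123, 0.055]]
left_pull 0.72 [352.2, 212.4, 380.4, 251.5] 599 [[0.449, 0.015, 0.015], [0.469, 0.087, 0.043], [0.511, 0.123, 0.053]]
right_pull 0.48 [329.4, 194.8, 352.8, 216.3] 278 [[0.401, -0.138, 0.003], [0.461, -0.049, 0.049], [0.512, 0.007, 0.092]]
lid 0.97 [253.3, 139.7, 331.8, 260.1] 5192 [[0.609, -0.13, 0.101], [0.653, -0.0, 0.187], [0.698, 0.104, 0.262]]
mini_a 0.57 [310.5, 230.9, 318.6, 243.8] 75 [[0.607, 0.028, 0.06], [0.62, 0.036, 0.071], [0.667, 0.09, 0.128]]
spool 0.77 [200.4, 171.7, 224.3, 197.8] 461 [[0.636, -0.435, 0.003], [0.668, -0.393, 0.042], [0.69, -0.38, 0.059]]
jar 0.62 [389.6, 331.4, 418.9, 360.8] 753 [[0.648, 0.362, 0.007], [0.675, 0.388, 0.045], [0.69, 0.405, 0.053]]
cle
[... 1995 characters left out ...]
], [0.357, -0.165, 0.029]]
{'t': 1.2, 'q': array([-1.43099862e+00,  5.27023049e-02,  1.61288495e+00, -2.26290867e-05,
        1.47602956e+00, -1.19020566e-01]), 'dq': array([ 0.00105761, -0.00047262, -0.00119248, -0.00045697, -0.00020191,
        0.0011538 ]), 'effort': array([ 6.82282716e-04, -3.93679762e+01, -3.70459163e+01, -1.45928743e-04,
        6.00313979e-04,  5.64721944e-06]), 'tool_pos': array([ 0.15993976, -0.6041663 ,  0.20871114]), 'tool_rot': array([-3.11529949e+00, -4.05417265e-01,  3.57782108e-05]), 'contact_force': array([-0.08443467, -0.32369857, -0.5282288 ]), 'wrist_torque': array([-0.01274891,  0.00658725, -0.00210433]), 'grip_force': 0.0, 'opening': 0.08542942948433843}
```

Run:
```python
from h import *
t=np.load("top.npz");s=np.load("scene.npz")
a=cv2.resize(t["image"][110:260,240:400,::-1],(640,600)); cv2.imwrite("pics/topc.png",a)
b=cv2.resize(s["image"][120:310,220:440,::-1],(695,600)); cv2.imwrite("pics/scenec.png",b)
# lid blue pixels
for nm,d in(("scene",s),("top",t)):
    hsv=cv2.cvtColor(d["image"],cv2.COLOR_RGB2HSV); W=d["W"]
    m=(hsv[...,0]>95)&(hsv[...,0]<130)&(hsv[...,1]>90)&(W[...,2]>.1)&(W[...,0]>.5)
    m=cv2.erode(m.astype(np.uint8),np.ones((3,3)))>0
    w=W[m]; 
    for _ in range(4):
        c=w.mean(0);n=np.linalg.svd(w-c,full_matrices=False)[2][2]; n*=np.sign(n[2]); r=(w-c)@n; w=w[abs(r)<.004]
    print(nm,"lid",len(w),c,n,"ang",np.arctan2(np.hypot(n[0],n[1]),n[2]),"yaw",np.arctan2(n[1],n[0]), w[:,2].max(),w[:,2].min())
    my=(hsv[...,0]>18)&(hsv[...,0]<35)&(hsv[...,1]>120)&(W[...,0]>.4)&(W[...,0]<.56)&(abs(W[...,1]+.0)<.16)
    w=W[my]; w=w[abs(w[:,2]-.049)<.006]
    for lo,hi in((-.14,-.0),(.01,.14)):
        q=w[(w[:,1]>lo)&(w[:,1]<hi)&(w[:,2]>.04)]
        if len(q)<10: continue
        bx=[(y,np.percentile(q[abs(q[:,1]-y)<.004,0],[5,50,95]).round(4).tolist()) for y in np.arange(lo+.02,hi,.02) if (abs(q[:,1]-y)<.004).sum()>1]
        print(len(q),q[:,1].min(),q[:,1].max(),bx)
    # black pull
    mk=(d["image"].max(-1)<70)&(W[...,2]>.036)&(W[...,2]<.056)&(W[...,0]>.4)&(W[...,0]<.52)&(abs(W[...,1])<.16)
    for q in(W[mk&(W[...,1]<0)],W[mk&(W[...,1]>0)]):
        if len(q)>5: print("pull",len(q),np.percentile(q,[2,50,98],axis=0).round(4).tolist())
```

```text
scene lid 474 [ 0.7680467  -0.4657072   0.19337386] [0.30094666 0.08434618 0.94990359] ang 0.317869043906254 yaw 0.2732586161748899 0.26660603660153104 0.14371989614421676
94 -0.10506823221894857 -0.00044485923241921466 [(np.float64(-0.1), [0.453, 0.4558, 0.4579]), (np.float64(-0.08), [0.4576, 0.4582, 0.4609]), (np.float64(-0.06), [0.4514, 0.4589, 0.4639]), (np.float64(-0.039999999999999994), [0.4536, 0.4622, 0.4653]), (np.float64(-0.01999999999999999), [0.4574, 0.4608, 0.4664])]
127 0.011205470988865818 0.12484966681096754 [(np.float64(0.03), [0.4547, 0.4585, 0.4618]), (np.float64(0.05), [0.4529, 0.4607, 0.4656]), (np.float64(0.07), [0.4551, 0.4633, 0.4659]), (np.float64(0.09000000000000001), [0.4578, 0.4626, 0.4696]), (np.float64(0.11000000000000001), [0.4649, 0.4704, 0.4723])]
pull 18 [[0.4449, -0.0709, 0.0473], [0.4492, -0.0457, 0.0489], [0.4552, -0.0227, 0.052]]
pull 22 [[0.4469, 0.0447, 0.0457], [0.4496, 0.0698, 0.0493], [0.4563, 0.0969, 0.0519]]
top lid 714 [ 0.64135706 -0.01043696  0.21000483] [ 0.88871293 -0.10545199  0.44617171] ang 1.1083132377323652 yaw -0.11810475417924679 0.26454819383758 0.12421896599503746
131 -0.10586113046613611 -0.002122776970376175 [(np.float64(-0.1), [0.4509, 0.4545, 0.4574]), (np.float64(-0.08), [0.4525, 0.4559, 0.4598]), (np.float64(-0.06), [0.4552, 0.459, 0.4625]), (np.float64(-0.039999999999999994), [0.4575, 0.4598, 0.4641]), (np.float64(-0.01999999999999999), [0.4599, 0.4621, 0.4651])]
135 0.013603660663128413 0.12293905632593954 [(np.float64(0.03), [0.4544, 0.4572, 0.4601]), (np.float64(0.05), [0.4546, 0.4598, 0.4626]), (np.float64(0.07), [0.4571, 0.4608, 0.4652]), (np.float64(0.09000000000000001), [0.4597, 0.4637, 0.4675]), (np.float64(0.11000000000000001), [0.4628, 0.4661, 0.4701])]
pull 77 [[0.443, -0.0764, 0.0418], [0.4495, -0.05, 0.0463], [0.4553, -0.0234, 0.051]]
pull 78 [[0.444, 0.0429, 0.0431], [0.4516, 0.0681, 0.0466], [0.4572, 0.096, 0.0511]]
```

View pics/topc.png

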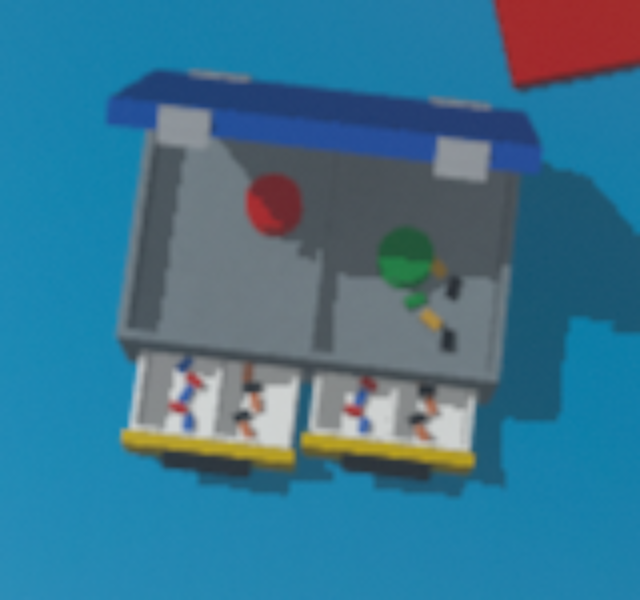

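View pics/scenec.png

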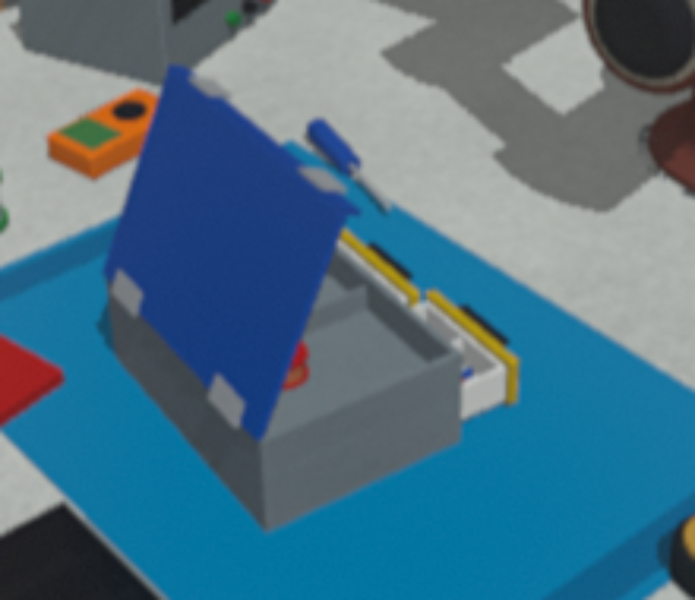

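View pics/top.png

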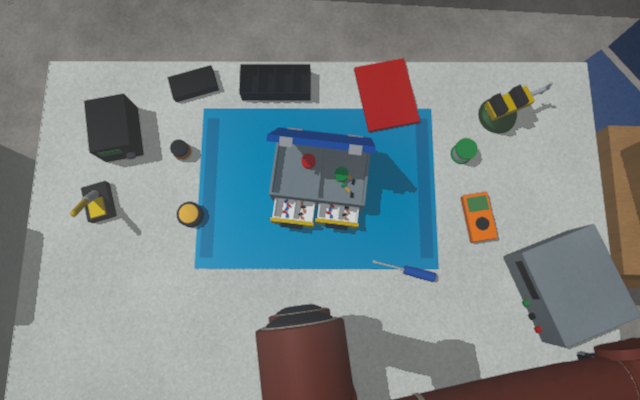

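Run:
```python
from h import *
from scipy.optimize import least_squares
P=[]
for n in("top","scene"):
    d=np.load(n+".npz");W=d["W"]
    m=(abs(W[...,2]-.09)<.006)&(W[...,0]>.48)&(W[...,0]<.72)&(abs(W[...,1])<.17)
    hsv=cv2.cvtColor(d["image"],cv2.COLOR_RGB2HSV); m&=hsv[...,1]<110
    w=W[m]; r=cv2.minAreaRect((w[:,:2]*1000).astype(np.float32)); print(n,len(w),r)
    # lid plane, from net mask
    m=nets.silhouettes(n,"lid") if 0 else None
    m=(hsv[...,0]>95)&(hsv[...,0]<130)&(hsv[...,1]>90)&(W[...,2]>.11)&(W[...,0]>.56)&(W[...,0]<.72)&(abs(W[...,1])<.16)
    m=cv2.erode(m.astype(np.uint8),np.ones((3,3)))>0; w=W[m]
    for _ in range(5):
        c=w.mean(0);nn=np.linalg.svd(w-c,full_matrices=False)[2][2]; nn*=np.sign(nn[2]); w=w[abs((w-c)@nn)<.003]
    print("lid",len(w),c,nn,"ang",np.arccos(nn[2]),"yaw",np.arctan2(nn[1],nn[0]),"x at z=.0905,y=c:",c[0]-(.0905-c[2])*nn[2]/nn[0],w[:,2].max())
    P.append(W)
# drawers + case sides in yaw frame
yaw=-.117; R=np.array([[np.cos(yaw),np.sin(yaw)],[-np.sin(yaw),np.cos(yaw)]])
for W in P:
    w=W.reshape(-1,3); w=w[(abs(w[:,0]-.56)<.2)&(abs(w[:,1])<.2)]
    q=w[:,:2]@R.T; r=(abs(w[:,2]-.09)<.004)&(q[:,0]>.48)&(q[:,0]<.70)
    print("rim uv",np.percentile(q[r],[1,3,10,50,90,97,99],axis=0).round(4).tolist())
```

```text
top 474 ((583.18505859375, -5.31280517578125), (248.90586853027344, 141.41091918945312), 83.35294342041016)
lid 548 [ 0.64346024 -0.0101644   0.20553306] [ 0.88535104 -0.10571151  0.45274564] ang 1.1009540710853778 yaw -0.11883806237666987 x at z=.0905,y=c: 0.702285176052263 0.26454819383758
scene 551 ((604.4266967773438, -4.8214569091796875), (242.93826293945312, 190.15902709960938), 83.21138000488281)
lid 4019 [ 0.65110093 -0.00331594  0.19077072] [ 0.90109122 -0.10786752  0.41999906] ang 1.13735203782867 yaw -0.1191407248118904 x at z=.0905,y=c: 0.6978371642308393 0.26490746293084655
rim uv [[0.5096, -0.0613], [0.5099, -0.0607], [0.511, -0.0592], [0.5187, 0.0656], [0.6255, 0.1862], [0.6478, 0.1876], [0.6958, 0.1882]]
rim uv [[0.5076, -0.0329], [0.5088, 0.0094], [0.511, 0.0419], [0.5648, 0.1782], [0.6883, 0.1847], [0.6928, 0.1857], [0.6947, 0.1862]]
```

Request:
jog_arm:
  commands: [0, 0, 0, 0, 0, 0.94, 0, 0, 0, 0, 0, 0, 0.94, 0, 0, 0, 0, 0, 0, 0.94, 0, 0, 0, 0, 0, 0, 0.94, 0, 0.25, -0.8, 0, 0, 0, 0, 0, 0.25, -0.8, 0, 0, 0, 0, 0, 0.25, -0.8, 0, 0, 0, 0, 0, 0.25, -0.8, 0, 0, 0, 0, 0, 0.25, -0.8, 0, 0, 0, 0, 0, 0.25, -0.8, 0, 0, 0, 0, 0, 0.25, -0.8, 0, 0, 0, 0, 0, 0.25, -0.8, 0, 0, 0, 0, 0, 0.25, -0.8, 0, 0, 0, 0, 0, 0.25, -0.8, 0, 0, 0, 0, 0, 0.25, -0.8, 0, 0, 0, 0, 0, 0.25, -0.8, 0, 0, 0, 0, 0, 0, 0, 0, 0, 0, 0, 0]

```text
t: 3.32
tool_pos: [0.4066, -0.0506, 0.2089]
tool_rot: [-3.136, 0.174, -0.0]
contact_force: [-0.0, -0.5, -0.1]
opening: 0.0002
grip_force: 0.0
```

Request:
jog_arm:
  commands: [0, -0.1, 0.72, 0, 0, 0.07, 0, 0, 0, 0.72, 0, 0, 0, 0, 0, 0, 0.72, 0, 0, 0, 0, 0, 0, 0.72, 0, 0, 0, 0, 0.2, 0, 0, 0, 0, 0, 0, 0, 0, 0, 0, 0, 0, 0]

```text
t: 4.08
tool_pos: [0.4208, -0.0499, 0.038]
tool_rot: [3.135, -0.196, 0.004]
contact_force: [0.7, -0.5, 0.5]
opening: 0.0001
grip_force: 0.0
```

Request:
jog_arm:
  commands: [0.09, 0, 0, 0, 0, 0, 0, 0.09, 0, 0, 0, 0, 0, 0, 0.09, 0, 0, 0, 0, 0, 0, 0.09, 0, 0, 0, 0, 0, 0, 0.09, 0, 0, 0, 0, 0, 0, 0.09, 0, 0, 0, 0, 0, 0, 0.09, 0, 0, 0, 0, 0, 0, 0.09, 0, 0, 0, 0, 0, 0, 0.09, 0, 0, 0, 0, 0, 0, 0.09, 0, 0, 0, 0, 0, 0]

```text
t: 5.32
tool_pos: [0.4726, -0.0554, 0.0359]
tool_rot: [3.136, -0.195, -0.0]
contact_force: [0.6, 0.6, 0.2]
opening: -0.0001
grip_force: 0.0
```

Request:
jog_arm:
  commands: [0.05, 0, 0, 0, 0, 0, 0, 0.05, 0, 0, 0, 0, 0, 0, 0.03, 0, 0, 0, 0, 0, 0]

```text
t: 5.7
tool_pos: [0.4801, -0.0564, 0.0359]
tool_rot: [3.136, -0.195, -0.0]
contact_force: [-0.5, 0.0, -0.7]
opening: 0.0004
grip_force: 0.0
```

Run:
```python
from h import *
d=eyes.get_image("top"); cv2.imwrite("pics/t2.png",cv2.resize(d["image"][110:260,240:400,::-1],(640,600)))
print(ctrl.get_obs()["contact_force"])
```

```text
[-0.03590511  0.35798828  0.1310972 ]
```

View pics/t2.png

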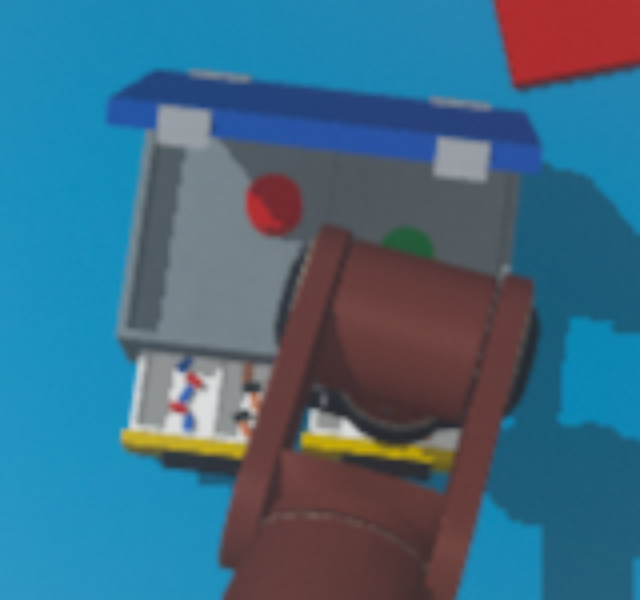

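View scene.

Run:
```python
from h import *
d=eyes.get_image("scene"); cv2.imwrite("pics/s2.png",cv2.resize(d["image"][90:290,240:460,::-1],(660,600)))
o=ctrl.get_obs();print(o["tool_pos"],o["q"])
T=np.linalg.inv(d["cam_to_world"]);K=d["K"]
for p in(o["tool_pos"],[.444,-.05,.044]):
    c=T[:3,:3]@p+T[:3,3]; u=K[0,2]+K[0,0]*c[0]/-c[2]; v=K[1,2]+K[1,1]*-c[1]/-c[2]; print(u,v,(u-240)*3,(v-90)*3)
W=cloud(d);hsv=cv2.cvtColor(d["image"],cv2.COLOR_RGB2HSV)
my=(hsv[...,0]>18)&(hsv[...,0]<35)&(hsv[...,1]>120)&(W[...,0]>.4)&(W[...,0]<.56)&(abs(W[...,1])<.16)
q=W[my]; q=np.c_[q[:,:2]@[.993,-.1177],q[:,:2]@[.1177,.993],q[:,2]]
for a,b in((-.06,.06),(.065,.19)): k=q[(q[:,1]>a)&(q[:,1]<b)]; print(len(k),np.percentile(k,[5,50,95],axis=0).round(3))
```

```text
[ 0.48010058 -0.05637716  0.03593614] [-2.70989056e-01 -1.12951006e-01  2.07992902e+00 -1.53110544e-05
  1.17460153e+00  1.42398181e+00]
332.76952369066555 209.2556001319328 278.30857107199665 357.7668003957984
344.1488425310532 202.83585542975965 312.44652759315966 338.50756628927894
70 [[ 0.456 -0.004  0.047]
 [ 0.463  0.025  0.051]
 [ 0.468  0.057  0.055]]
150 [[0.444 0.075 0.023]
 [0.451 0.138 0.051]
 [0.456 0.178 0.054]]
```

View pics/s2.png

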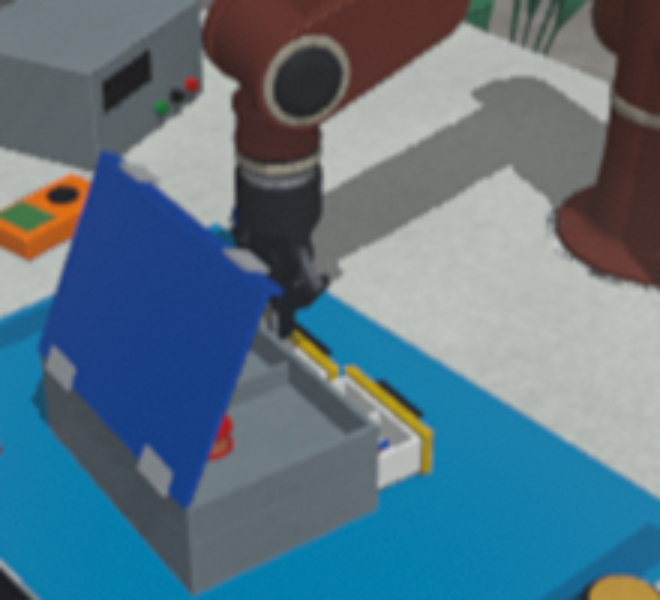

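Run:
```python
from h import *
d=eyes.get_image("scene");W=cloud(d);I=d["image"]
Q=np.stack([W[...,:2]@[.993,-.1177],W[...,:2]@[.1177,.993],W[...,2]],-1)
for r in range(186,212,2):
    print(r,[(c,*(Q[r,c]*1000).round().astype(int).tolist(),int(I[r,c].mean())) for c in range(326,350,3) if not np.isnan(Q[r,c,0])])
o=ctrl.get_obs();print(o["tool_pos"]@[.993,-.1177,0],o["tool_pos"]@[.1177,.993,0],o["effort"])
```

```text
186 [(326, 615, 177, 259, 76), (329, 613, 185, 263, 80), (332, 602, 181, 256, 79), (335, 474, -2, 108, 41), (338, 492, 40, 138, 40), (341, 493, 56, 147, 41), (344, 489, 63, 149, 55), (347, 477, 59, 142, 58)]
188 [(326, 617, 180, 256, 77), (329, 612, 184, 256, 75), (332, 494, 15, 118, 63), (335, 483, 12, 113, 40), (338, 494, 43, 133, 39), (341, 494, 57, 142, 40), (344, 480, 49, 132, 40), (347, 364, -102, 4, 91)]
190 [(326, 617, 180, 251, 76), (329, 489, -8, 97, 67), (332, 495, 15, 112, 38), (335, 495, 30, 121, 39), (338, 494, 43, 128, 37), (341, 489, 49, 129, 34), (344, 468, 33, 112, 67), (347, 370, -93, 4, 108)]
192 [(326, 620, 185, 250, 79), (329, 491, -5, 94, 76), (332, 494, 14, 105, 41), (335, 496, 31, 115, 40), (338, 492, 40, 119, 40), (341, 390, -96, 3, 67), (344, 382, -92, 2, 105), (347, 374, -87, 2, 105)]
194 [(326, 621, 185, 245, 81), (329, 493, -2, 89, 72), (332, 490, 8, 93, 73), (335, 495, 31, 109, 37), (338, 405, -89, 6, 73), (341, 396, -87, 3, 104), (344, 389, -81, 4, 107), (347, 380, -78, 2, 106)]
196 [(326, 620, 184, 239, 93), (329, 493, -3, 82, 78), (332, 490, 8, 87, 9
[... 965 characters left out ...]
, 78, 79), (332, 517, 49, 90, 81), (335, 513, 57, 93, 119), (338, 470, 7, 45, 154), (341, 466, 15, 48, 117), (344, 463, 25, 54, 118), (347, 451, 23, 47, 48)]
208 [(326, 514, 15, 61, 90), (329, 513, 28, 69, 78), (332, 512, 41, 77, 77), (335, 514, 57, 87, 86), (338, 510, 66, 90, 133), (341, 468, 19, 45, 175), (344, 466, 29, 50, 108), (347, 459, 34, 50, 106)]
210 [(326, 518, 21, 60, 119), (329, 514, 30, 64, 80), (332, 514, 44, 73, 81), (335, 515, 59, 82, 94), (338, 515, 74, 91, 91), (341, 508, 76, 89, 147), (344, 468, 33, 46, 149), (347, 468, 47, 55, 116)]
0.48326599613941856 0.0005404976419276355 [-4.55427173e-03 -2.75424331e+01 -3.26544535e+01  7.27061670e-04
 -9.84678481e-03  6.57276378e-04]
```

Request:
jog_arm:
  commands: [0, 0, -0.8, 0, 0, 0, 0, 0, 0, -0.8, 0, 0, 0, 0, -0.6, 0, 0, 0, 0, 0, 0, -0.6, 0, 0, 0, 0, 0, 0, 0, 0, 0, 0, 0, 0, 0, 0, 0, 0, 0, 0, 0, 0]

```text
t: 6.6
tool_pos: [0.4091, -0.0476, 0.1322]
tool_rot: [3.135, -0.195, 0.002]
contact_force: [-0.4, -0.3, 0.7]
opening: -0.0
grip_force: 0.0
```

Run:
```python
from h import *
o=ctrl.get_obs();p=o["tool_pos"]
d=eyes.get_image("scene");W=cloud(d)
T=np.linalg.inv(d["cam_to_world"]);K=d["K"]
c=T[:3,:3]@p+T[:3,3]; u=K[0,2]+K[0,0]*c[0]/-c[2]; v=K[1,2]+K[1,1]*-c[1]/-c[2]; print(p,u,v)
Q=np.stack([W[...,:2]@[.993,-.1177],W[...,:2]@[.1177,.993],W[...,2]],-1)
t=np.array([p@[.993,-.1177,0],p@[.1177,.993,0],p[2]]); print(t)
w=Q[(abs(Q-t)<[.06,.06,.1]).all(-1)]
for z in np.arange(-.03,.09,.01)+t[2]:
    k=w[abs(w[:,2]-z)<.005]; print(round(z,3),len(k),(np.percentile(k,[5,95],axis=0).round(3)[:,:2].tolist()) if len(k)>2 else '')
m=d["image"][int(v)-60:int(v)+40,int(u)-55:int(u)+55,::-1]; cv2.imwrite("pics/tip.png",cv2.resize(m,None,fx=6,fy=6,interpolation=2))
```

```text
[ 0.40907654 -0.04755561  0.13218131] 354.4642907194184 171.6984835389255
[0.4118103  0.00092559 0.13218131]
0.102 0 
0.112 0 
0.122 0 
0.132 0 
0.142 0 
0.152 1 
0.162 22 [[0.402, -0.004], [0.421, 0.012]]
0.172 31 [[0.404, -0.001], [0.423, 0.015]]
0.182 34 [[0.405, -0.004], [0.422, 0.015]]
0.192 23 [[0.408, -0.007], [0.422, 0.017]]
0.202 47 [[0.399, -0.023], [0.424, 0.032]]
0.212 68 [[0.401, -0.033], [0.424, 0.036]]
```

View pics/tip.png

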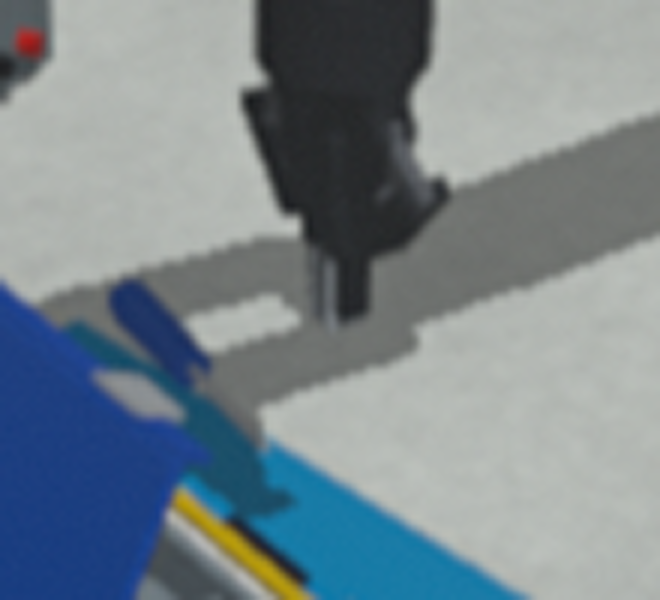

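The picture shows the finger end at crop (335,325), about 24 mm above the reported TCP, so the fingers passed over the drawer front (nothing was touched). From here I'll treat the true tip height as the reading plus 0.024.

Request:
jog_arm:
  commands: [0, -0.05, 0.6, 0, 0, 0, 0, 0, 0, 0.6, 0, 0, 0, 0, 0, 0, 0.6, 0, 0, 0, 0, 0, 0, 0.2, 0, 0, 0, 0, 0, 0, 0, 0, 0, 0, 0, 0, 0, 0, 0, 0, 0, 0]

```text
t: 7.4
tool_pos: [0.4105, -0.0449, 0.0135]
tool_rot: [3.135, -0.195, 0.004]
contact_force: [1.6, 0.8, 0.1]
opening: -0.0002
grip_force: 0.0
```

Request:
jog_arm:
  commands: [0.09, 0, 0, 0, 0, 0, 0, 0.09, 0, 0, 0, 0, 0, 0, 0.09, 0, 0, 0, 0, 0, 0, 0.09, 0, 0, 0, 0, 0, 0, 0.09, 0, 0, 0, 0, 0, 0, 0.09, 0, 0, 0, 0, 0, 0, 0.09, 0, 0, 0, 0, 0, 0]

```text
t: 8.28
tool_pos: [0.4465, -0.0491, 0.0118]
tool_rot: [-3.135, 0.195, 0.001]
contact_force: [-1.4, 1.0, 1.9]
opening: -0.0003
grip_force: 0.9
```

Request:
jog_arm:
  commands: [0.09, 0, 0, 0, 0, 0, 0, 0.09, 0, 0, 0, 0, 0, 0, 0.09, 0, 0, 0, 0, 0, 0, 0.09, 0, 0, 0, 0, 0, 0, 0.09, 0, 0, 0, 0, 0, 0, 0.05, 0, 0, 0, 0, 0, 0]

```text
t: 9.02
tool_pos: [0.4765, -0.0529, 0.0118]
tool_rot: [-3.135, 0.195, 0.0]
contact_force: [-0.6, 1.1, -0.1]
opening: 0.0004
grip_force: 0.8
```

Request:
jog_arm:
  commands: [0.03, 0, 0, 0, 0, 0, 0, 0.03, 0, 0, 0, 0, 0, 0]

```text
t: 9.28
tool_pos: [0.4798, -0.0533, 0.0118]
tool_rot: [-3.135, 0.195, 0.0]
contact_force: [-2.7, 0.6, -0.4]
opening: -0.0
grip_force: 0.8
```

Request:
jog_arm:
  commands: [0.025, 0, 0, 0, 0, 0, 0, 0.025, 0, 0, 0, 0, 0, 0]

```text
t: 9.52
tool_pos: [0.4827, -0.0536, 0.0118]
tool_rot: [-3.135, 0.195, 0.0]
contact_force: [-2.8, 1.3, -0.1]
opening: -0.0001
grip_force: 0.8
```

Request:
jog_arm:
  commands: [0.02, 0, 0, 0, 0, 0, 0, 0, 0, 0, 0, 0, 0, 0]

```text
t: 9.78
tool_pos: [0.4838, -0.0538, 0.0118]
tool_rot: [-3.135, 0.195, 0.001]
contact_force: [-2.4, 0.8, 0.2]
opening: -0.0002
grip_force: 1.3
```

Request:
jog_arm:
  commands: [0.02, 0, 0, 0, 0, 0, 0, 0.015, 0, 0, 0, 0, 0, 0]

```text
t: 10.02
tool_pos: [0.4837, -0.0538, 0.0117]
tool_rot: [-3.135, 0.194, 0.01]
contact_force: [-12.5, 2.6, 8.8]
opening: 0.0
grip_force: 6.2
```

Request:
jog_arm:
  commands: [0.02, 0, 0, 0, 0, 0, 0]

```text
t: 10.15
tool_pos: [0.4837, -0.0537, 0.0116]
tool_rot: [-3.135, 0.194, 0.015]
contact_force: [-18.0, 2.8, 13.5]
opening: 0.0002
grip_force: 8.8
```

Request:
jog_arm:
  commands: [-0.3, 0, 0, 0, 0, 0, 0, -0.55, 0, 0, 0, 0, 0, 0, -0.55, 0, 0, 0, 0, 0, 0, 0, -0.66, 0, 0, 0, 0, 0, 0, -0.66, 0, 0, 0, 0, 0, 0, -0.66, 0, 0, 0, 0, 0, 0, 0, 0, 0, 0, 0, 0]

```text
t: 11.02
tool_pos: [0.4198, 0.0756, 0.0126]
tool_rot: [3.136, -0.189, 0.005]
contact_force: [0.1, 0.1, -0.8]
opening: 0.0002
grip_force: 0.0
```

Request:
jog_arm:
  commands: [0.09, 0, 0, 0, 0, 0, 0, 0.09, 0, 0, 0, 0, 0, 0, 0.09, 0, 0, 0, 0, 0, 0, 0.09, 0, 0, 0, 0, 0, 0, 0.09, 0, 0, 0, 0, 0, 0, 0.09, 0, 0, 0, 0, 0, 0, 0.09, 0, 0, 0, 0, 0, 0]

```text
t: 11.9
tool_pos: [0.4562, 0.0692, 0.0117]
tool_rot: [3.135, -0.195, -0.001]
contact_force: [-2.4, -1.6, 0.9]
opening: -0.0001
grip_force: 0.9
```

Request:
jog_arm:
  commands: [0.09, 0, 0, 0, 0, 0, 0, 0.09, 0, 0, 0, 0, 0, 0, 0.09, 0, 0, 0, 0, 0, 0, 0.09, 0, 0, 0, 0, 0, 0, 0.09, 0, 0, 0, 0, 0, 0, 0.09, 0, 0, 0, 0, 0, 0, 0.05, 0, 0, 0, 0, 0, 0]

```text
t: 12.78
tool_pos: [0.4916, 0.0651, 0.0119]
tool_rot: [-3.135, 0.195, -0.0]
contact_force: [-2.4, -0.2, -0.7]
opening: -0.0002
grip_force: 0.8
```

Request:
jog_arm:
  commands: [0.03, 0, 0, 0, 0, 0, 0, 0.03, 0, 0, 0, 0, 0, 0, 0.02, 0, 0, 0, 0, 0, 0]

```text
t: 13.15
tool_pos: [0.4961, 0.0645, 0.012]
tool_rot: [-3.135, 0.195, -0.0]
contact_force: [-1.0, 0.7, -0.6]
opening: -0.0003
grip_force: 0.8
```

Request:
jog_arm:
  commands: [0.02, 0, 0, 0, 0, 0, 0, 0.02, 0, 0, 0, 0, 0, 0]

```text
t: 13.4
tool_pos: [0.4978, 0.0643, 0.0119]
tool_rot: [-3.135, 0.195, 0.003]
contact_force: [-5.9, 1.0, 4.0]
opening: -0.0001
grip_force: 3.2
```

Request:
jog_arm:
  commands: [0.02, 0, 0, 0, 0, 0, 0, -0.4, 0, 0, 0, 0, 0, 0, -0.7, 0, -0.5, 0, 0, 0, 0, 0, 0, -0.9, 0, 0, 0, 0, 0, 0, -0.9, 0, 0, 0, 0, 0, 0, -0.9, 0, 0, 0, 0, 0, 0, -0.9, 0, 0, 0, 0, 0, 0.3, -0.9, 0, 0, 0, 0, 0, 0.3, 0, 0, 0, 0, 0, 0, 0, 0, 0, 0, 0, 0]

```text
t: 14.65
tool_pos: [0.4303, 0.0356, 0.3132]
tool_rot: [3.135, -0.198, 0.005]
contact_force: [0.2, 0.3, -1.1]
opening: 0.0004
grip_force: 0.0
```

Run:
```python
from h import *
for n in("scene","top"):
    d=eyes.get_image(n);W=cloud(d);hsv=cv2.cvtColor(d["image"],cv2.COLOR_RGB2HSV)
    Q=np.stack([W[...,:2]@[.993,-.1177],W[...,:2]@[.1177,.993],W[...,2]],-1)
    my=(hsv[...,0]>18)&(hsv[...,0]<35)&(hsv[...,1]>120)&(Q[...,0]>.4)&(Q[...,0]<.55)&(abs(Q[...,1]-.06)<.13)&(Q[...,2]<.06)
    q=Q[my]
    for a,b in((-.06,.06),(.065,.19)):
        k=q[(q[:,1]>a)&(q[:,1]<b)]
        print(n,len(k),np.percentile(k,[5,50,95],axis=0).round(3).tolist() if len(k) else '')
    m=(hsv[...,0]>95)&(hsv[...,0]<130)&(hsv[...,1]>90)&(W[...,2]>.11)&(Q[...,0]>.56)&(Q[...,0]<.72)&(abs(Q[...,1]-.06)<.15)
    m=cv2.erode(m.astype(np.uint8),np.ones((3,3)))>0; w=Q[m]
    for _ in range(5):
        c=w.mean(0);nn=np.linalg.svd(w-c,full_matrices=False)[2][2]; nn*=np.sign(nn[2]); w=w[abs((w-c)@nn)<.003]
    print("lid",len(w),c.round(4),nn.round(3),np.arctan2(nn[0],nn[2]),w.max(0).round(3),w.min(0).round(3))
    if n=="scene": cv2.imwrite("pics/s3.png",cv2.resize(d["image"][70:300,230:470,::-1],(626,600)))
print(ctrl.get_obs()["tool_pos"])
```

```text
scene 0 
scene 0 
lid 4053 [0.6472 0.0723 0.1901] [ 0.907 -0.     0.42 ] 1.1371480368837172 [0.685 0.188 0.265] [ 0.61  -0.062  0.11 ]
top 15 [[0.51, -0.05, 0.014], [0.51, -0.04, 0.026], [0.523, -0.026, 0.043]]
top 0 
lid 529 [0.6407 0.0623 0.2043] [ 0.891 -0.     0.454] 1.0997097921572718 [0.674 0.186 0.264] [ 0.608 -0.058  0.136]
[0.42958482 0.03654581 0.31132041]
```

View pics/s3.png

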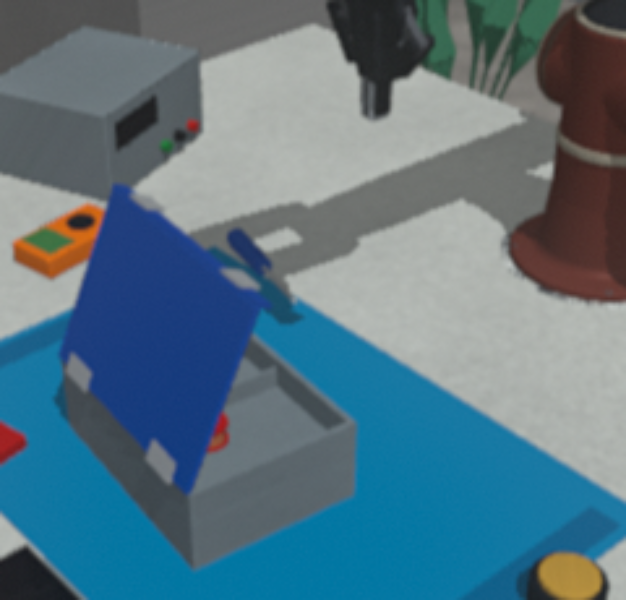

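Request:
jog_arm:
  commands: [0.83, 0.08, 0, 0, 0, 0, 0, 0.83, 0.08, 0, 0, 0, 0, 0, 0.83, 0.08, 0, 0, 0, 0, 0, 0.83, 0.08, 0, 0, 0, 0, 0, 0.83, 0.08, 0, 0, 0, 0, 0, 0, 0, 0, 0, 0, 0, 0, 0, 0, 0.4, 0, 0, 0, 0, 0, 0, 0.4, 0, 0, 0, 0, 0, 0, 0.4, 0, 0, 0, 0, 0, 0, 0.4, 0, 0, 0, 0, 0, 0, 0, 0, 0, 0, 0]

```text
t: 16.12
tool_pos: [0.6714, -0.0171, 0.2126]
tool_rot: [-3.135, 0.194, 0.009]
contact_force: [-1.4, 0.5, 0.1]
opening: 0.0001
grip_force: 0.0
```

Request:
jog_arm:
  commands: [-0.16, 0, 0.04, 0, 0, 0, 0, -0.16, 0, 0.04, 0, 0, 0, 0, -0.16, 0, 0.04, 0, 0, 0, 0, -0.15, 0, 0.08, 0, 0, 0, 0, -0.15, 0, 0.08, 0, 0, 0, 0, -0.13, 0, 0.1, 0, 0, 0, 0, -0.13, 0, 0.1, 0, 0, 0, 0, -0.13, 0, 0.1, 0, 0, 0, 0]

```text
t: 17.12
tool_pos: [0.6035, -0.0096, 0.1805]
tool_rot: [3.135, -0.195, -0.0]
contact_force: [0.6, -0.6, 1.7]
opening: -0.0003
grip_force: 0.7
```

Request:
jog_arm:
  commands: [-0.13, 0, 0.135, 0, 0, 0, 0, -0.13, 0, 0.135, 0, 0, 0, 0, -0.13, 0, 0.135, 0, 0, 0, 0, -0.09, 0, 0.145, 0, 0, 0, 0, -0.09, 0, 0.145, 0, 0, 0, 0, -0.09, 0, 0.145, 0, 0, 0, 0, -0.05, 0, 0.155, 0, 0, 0, 0, -0.05, 0, 0.155, 0, 0, 0, 0, -0.05, 0, 0.155, 0, 0, 0, 0]

```text
t: 18.25
tool_pos: [0.5557, -0.0035, 0.1021]
tool_rot: [-3.136, 0.195, -0.0]
contact_force: [0.5, 0.1, 1.2]
opening: 0.0001
grip_force: 0.5
```

Request:
jog_arm:
  commands: [-0.02, 0, 0.1, 0, 0, 0, 0, -0.02, 0, 0.1, 0, 0, 0, 0, 0, 0, 0.1, 0, 0, 0, 0, 0, 0, 0.08, 0, 0, 0, 0]

```text
t: 18.75
tool_pos: [0.5533, -0.0032, 0.0796]
tool_rot: [-3.135, 0.195, 0.001]
contact_force: [-1.4, 0.0, 1.3]
opening: 0.0
grip_force: 0.5
```

Request:
jog_arm:
  commands: [0, 0, 0.04, 0, 0, 0, 0, 0, 0, 0.03, 0, 0, 0, 0]

```text
t: 19.0
tool_pos: [0.5535, -0.0032, 0.0757]
tool_rot: [-3.136, 0.195, 0.0]
contact_force: [-1.5, 1.5, 0.1]
opening: 0.0002
grip_force: 0.5
```

Request:
jog_arm:
  commands: [0, 0, 0.02, 0, 0, 0, 0, 0, 0, 0.02, 0, 0, 0, 0]

```text
t: 19.25
tool_pos: [0.5536, -0.0033, 0.0739]
tool_rot: [3.136, -0.195, 0.0]
contact_force: [-3.4, 0.3, 6.6]
opening: 0.0003
grip_force: 3.4
```

Stop reached (tip ≈ 0.097). A little more press, then lift off and check.

Request:
jog_arm:
  commands: [0, 0, 0.02, 0, 0, 0, 0, 0, 0, 0.01, 0, 0, 0, 0, 0, 0, 0, 0, 0, 0, 0]

```text
t: 19.62
tool_pos: [0.5536, -0.0033, 0.0738]
tool_rot: [3.135, -0.195, -0.001]
contact_force: [-7.6, 0.7, 11.6]
opening: 0.0001
grip_force: 5.8
```

Request:
jog_arm:
  commands: [0, 0, -0.3, 0, 0, 0, 0, 0, 0, -0.9, 0, 0, 0, 0, 0, 0, -0.9, 0, 0, 0, 0, -0.9, 0, -0.9, 0, 0, 0, 0, -0.9, 0, 0, 0, 0, 0, 0, 0, 0, 0, 0, 0, 0, 0, 0, 0, 0, 0, 0, 0, 0]

```text
t: 20.5
tool_pos: [0.4564, 0.0089, 0.2425]
tool_rot: [3.135, -0.195, 0.003]
contact_force: [-0.2, 0.3, 0.7]
opening: -0.0002
grip_force: 0.0
```

Run:
```python
from h import *
for n in("scene","top"):
    d=eyes.get_image(n);W=cloud(d);hsv=cv2.cvtColor(d["image"],cv2.COLOR_RGB2HSV)
    Q=np.stack([W[...,:2]@[.993,-.1177],W[...,:2]@[.1177,.993],W[...,2]],-1)
    m=(hsv[...,0]>108)&(hsv[...,0]<130)&(hsv[...,1]>90)&(W[...,2]>.07)&(W[...,2]<.16)&(Q[...,0]>.49)&(Q[...,0]<.72)&(abs(Q[...,1]-.06)<.15)
    m=cv2.erode(m.astype(np.uint8),np.ones((3,3)))>0; w=Q[m]
    for _ in range(5):
        c=w.mean(0);nn=np.linalg.svd(w-c,full_matrices=False)[2][2]; nn*=np.sign(nn[2]); w=w[abs((w-c)@nn)<.004]
    print(n,"lid",len(w),c.round(4),np.arctan2(nn[0],nn[2]),w.min(0).round(3),w.max(0).round(3))
    for k in["mini_a","spool","jar","cleaner","meter","driver"]:
        r=nets.silhouettes(n,k)
        if r and r[0]["p"]>.4: print(k,np.nanmedian(W[r[0]["mask"]],axis=0).round(3))
    if n=="scene": cv2.imwrite("pics/s4.png",cv2.resize(d["image"][70:300,230:470,::-1],(626,600)))
print(ctrl.get_obs()["tool_pos"])
```

```text
scene lid 3739 [0.5949 0.0725 0.0982] 9.377663910409864e-05 [ 0.505 -0.057  0.094] [0.686 0.188 0.102]
spool [ 0.669 -0.393  0.039]
jar [0.676 0.388 0.044]
cleaner [0.498 0.353 0.033]
meter [ 0.487 -0.425  0.03 ]
driver [ 0.336 -0.262  0.023]
top lid 2060 [0.6298 0.0348 0.0964] 2.4238295642127452e-05 [ 0.503 -0.057  0.092] [0.682 0.182 0.1  ]
mini_a [ 0.66  -0.399  0.053]
spool [ 0.659 -0.398  0.053]
jar [0.663 0.378 0.048]
cleaner [0.484 0.345 0.035]
meter [ 0.48  -0.433  0.03 ]
driver [ 0.328 -0.271  0.022]
[0.456048   0.00893163 0.24179306]
```

View pics/s4.png

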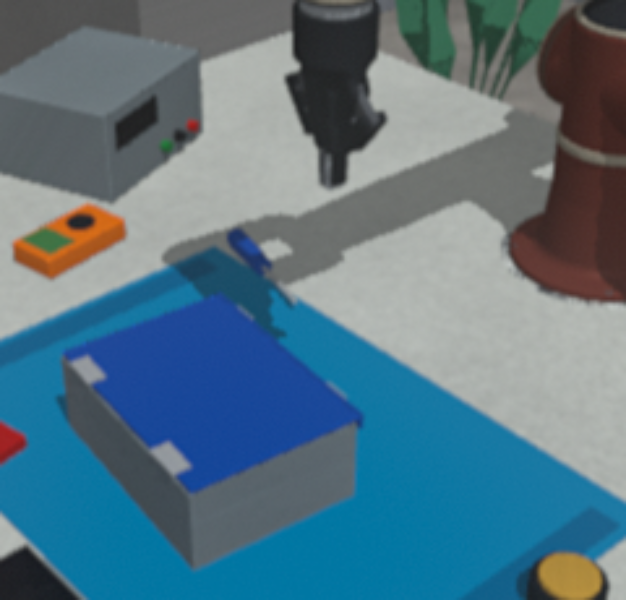

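The picture shows the lid lying flat on the case (measured angle about 0), the drawers in and the gripper clear of everything.

```bash
python3 -c "
from station import job
print(job.finish_job())"
```

```text
the job is handed in; nothing more can be done
None
```

Both drawers were pushed home to their stops and the lid then swung shut (measured flat), with the loose bench items unmoved (the two tray spools can't be seen under the lid) and the gripper clear; the job is handed in, with no verdict returned.

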